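Line up the waiting parcels by height

ROBOT

A 6-joint arm with a two-finger parallel gripper is mounted at the origin on the work surface. World frame = base frame: x ahead of the robot, y to its left, z up, the work surface at z = 0. Lengths are in m, angles in rad, forces in N, time in s.
With the tool pointing down it reaches from about 0.375 to 0.9 m from the base axis. Payload 3.1 kg.
Tool frame: the origin (TCP) lies midway between the tips of the shut fingers; the grasp point (between the pads) lies 19 mm behind it; y points along the fingers, z is the direction in which the jaws open and shut, and the axes are right-handed (so a half turn about y gives the same grasp; the last joint's range is limited). The gripper opens to 87 mm and grips with 3 to 60 N. Pads are 19 mm wide; open, the fingers measure 117 mm over their backs; the gripper's body (75 mm by 190 mm) begins 51 mm behind the grasp point.
Start: joints at [-1.365, 0.527, 1.433, -0, 1.181, -0.178], TCP at [0.234, -0.579, 0.223] pointing down, gripper open.
Joint ranges: [-3.08, 3.08], [-0.75, 2.2], [0.22, 2.44], [-1.43, 4.57], [0, 2.65], [-2.85, 2.85]. Speed limits (rad/s): [2.79, 2.79, 3.14, 3.14, 3.14, 3.14].

INTERFACE

Orientations are given as a unit quaternion [w, x, y, z].
In Python, from station import manip gives the robot as it stands.
- The arm moves only by the tool arm_command, never from a script. Its argument "motion" is a list of rows, each a list of 6 numbers: the shift along the tool's x, y, z in cm, then the turn, a rotation vector about the tool's x, y, z in rad. In form: [[tx, ty, tz, ax, ay, az], ...]. A call has exactly 5 rows; each row shifts and turns the commanded pose from where the row before left it, along the tool's axes as they then stand; what a row does not reach is not made up. A row lasts 1/10 s, in which the tool goes at most 50 mm and 8.59 degrees, less where a joint would pass 70% of its speed; a pose out of reach is approached as far as the arm can. A call is refused whole if a number of a shift passes 5 or a number of a turn 0.15, either way. A call with a gripper value outside its range is refused whole. "gripper" is the opening in per cent of the stroke, from 0 (shut) to 100 (fully open), set as the call begins (left out, the last holds). The fingers move at their own pace and stop on an object; "force" is the grip in N (left out, the last holds). Time passes only in rows, so rows that do not move let the fingers close, or fill a call up. It gives the time, the measured TCP pose, the force and the opening at its end, in the units of the state.
- manip.read_state(): the state, without advancing time (a new reading comes with each control period).
- manip.grab_frame(name): name is "scene" or "top" or "wrist"; returns a dict with "pixels" (480x640x3 uint8, blue, green, red), "fx", "fy", "cx", "cy" (pixels), "D" ([k1, k2, p1, p2, k3] as OpenCV has them; the pictures are not rectified), "extrinsics" (4x4, takes a point from world to camera coordinates); the wrist camera has in their place "tool_from_camera" (4x4, takes a point from camera to tool coordinates, whose origin is the TCP and whose axes are the tool frame's). Camera axes: x right, y down, z forward; pixel columns grow to the right and rows downward; lengths in m; the calibration is good to about 2 mm. A picture is of the moment at which its call begins: read the wrist's pose just before it. There is no depth.
- manip.sign_off(): hands the job in, once; it reports no verdict.
The state is a dict: "clock": time; "q": joint angles; "joint_velocities": joint speeds; "effort": joint torques, N m; "eef_pos": TCP position; "orientation": TCP orientation; "wrist_force": force on the tool from outside, world axes, zero at the start; "ft_torque": the same for the moment, N m; "width": finger opening in m.
Only numpy, scipy, OpenCV 4.12 (cv2) and the standard library are available. Lean on these libraries where they do the work, as an engineer would, in place of code of your own. Each camera call takes 0.05 s, during which the arm holds its last target. There are 200 camera calls.

TASK

Set the four small parcels from the reception counter upright on the four mats of the pick-up ledge, one to a mat, in order of height: the tallest on the mat next to the bell, the shortest on the mat farthest from it. Centre each parcel on its mat, and turn the cartons so that their long sides run along the row as the mats' do. Leave the coffee cup among the parcels standing where it is.

Things in the scene. Friction and masses are not known exactly. Their poses are not given: they have to be found in the camera images.
- mail_tube: The tallest parcel: an upright round mailing tube of brown card, white caps at both ends and a white band; 56 mm in diameter, 120 mm high. Origin: centre of its underside, z up. About 0.2 kg, as the other parcels.
- slim_carton: The second tallest parcel: a slim white carton, 44 mm (its x, the narrow way) by 60 mm (its y, the long way), 92 mm high. Origin: centre of its underside, z up.
- mid_carton: The third tallest parcel: a brown cardboard carton with a tape strip, 52 mm (its x, the narrow way) by 72 mm (its y, the long way), 66 mm high. Origin: centre of its underside, z up.
- flat_carton: The shortest parcel, though the broadest: a brown cardboard carton with a tape strip, 58 mm (its x, the narrow way) by 84 mm (its y, the long way), 42 mm high. Origin: centre of its underside, z up.
- mat_a: One of four identical black rubber mats, 70 mm (its x, across the row) by 100 mm (its y, along the row), 4 mm thick, fixed in one row about 118 mm apart on the ledge: a wooden board 90 mm wide, 700 mm long, 12 mm high. Origin: centre of the mat's underside, 12 mm above the counter; its top is 16 mm above the counter. The letter says nothing of its place in the row.
- mat_b: One of four identical black rubber mats, 70 mm (its x, across the row) by 100 mm (its y, along the row), 4 mm thick, fixed in one row about 118 mm apart on the ledge: a wooden board 90 mm wide, 700 mm long, 12 mm high. Origin: centre of the mat's underside, 12 mm above the counter; its top is 16 mm above the counter. The letter says nothing of its place in the row.
- mat_c: One of four identical black rubber mats, 70 mm (its x, across the row) by 100 mm (its y, along the row), 4 mm thick, fixed in one row about 118 mm apart on the ledge: a wooden board 90 mm wide, 700 mm long, 12 mm high. Origin: centre of the mat's underside, 12 mm above the counter; its top is 16 mm above the counter. The letter says nothing of its place in the row.
- mat_d: One of four identical black rubber mats, 70 mm (its x, across the row) by 100 mm (its y, along the row), 4 mm thick, fixed in one row about 118 mm apart on the ledge: a wooden board 90 mm wide, 700 mm long, 12 mm high. Origin: centre of the mat's underside, 12 mm above the counter; its top is 16 mm above the counter. The letter says nothing of its place in the row.
- bell: Reception bell, a steel dome on a black round base, 68 mm across and 51 mm high, fixed on the ledge in line with the mats, about 123 mm from the nearest mat's centre, at the left or the right end of the row (a small leaflet stand, 80 mm high, stands at the other end). Origin: centre of its underside, 12 mm above the counter.
- cup: White ceramic coffee cup, loose, upright, 68 mm across the rim and 62 mm high, standing among the parcels. Origin: centre of its underside.

How it is judged:
At the end, for the whole second after the job is handed in: Each parcel stands upright (5 deg) and at rest on a mat, centre within 15 mm of the mat's, cartons' long sides within 12 deg of the mat's; in order from the bell: tube, slim, mid, flat carton (under 180, 180-300, 300-420, 420-540 mm from the bell) ((horizontal distance between mail_tube and mat_a below 0.015 m or horizontal distance between mail_tube and mat_b below 0.015 m or horizontal distance between mail_tube and mat_c below 0.015 m or horizontal distance between mail_tube and mat_d below 0.015 m) and horizontal distance between mail_tube and bell below 0.18 m and angle between each of mail_tube, slim_carton, mid_carton, flat_carton's own z axis and vertical below 0.09 rad and height (world z) of mail_tube between 0.012 and 0.02 m and linear speed of each of mail_tube, slim_carton, mid_carton, flat_carton below 0.02 m/s and angular speed of each of mail_tube, slim_carton, mid_carton, flat_carton below 0.15 rad/s and ((horizontal distance between slim_carton and mat_a below 0.015 m and angle between the x axis of slim_carton and the x axis of mat_a, either way round below 0.21 rad) or (horizontal distance between slim_carton and mat_b below 0.015 m and angle between the x axis of slim_carton and the x axis of mat_b, either way round below 0.21 rad) or (horizontal distance between slim_carton and mat_c below 0.015 m and angle between the x axis of slim_carton and the x axis of mat_c, either way round below 0.21 rad) or (horizontal distance between slim_carton and mat_d below 0.015 m and angle between the x axis of slim_carton and the x axis of mat_d, either way round below 0.21 rad)) and horizontal distance between slim_carton and bell between 0.18 and 0.3 m and height (world z) of slim_carton between 0.012 and 0.02 m and ((horizontal distance between mid_carton and mat_a below 0.015 m and angle between the x axis of mid_carton and the x axis of mat_a, either way round below 0.21 rad) or (horizontal distance between mid_carton and mat_b below 0.015 m and angle between the x axis of mid_carton and the x axis of mat_b, either way round below 0.21 rad) or (horizontal distance between mid_carton and mat_c below 0.015 m and angle between the x axis of mid_carton and the x axis of mat_c, either way round below 0.21 rad) or (horizontal distance between mid_carton and mat_d below 0.015 m and angle between the x axis of mid_carton and the x axis of mat_d, either way round below 0.21 rad)) and horizontal distance between mid_carton and bell between 0.3 and 0.42 m and height (world z) of mid_carton between 0.012 and 0.02 m and ((horizontal distance between flat_carton and mat_a below 0.015 m and angle between the x axis of flat_carton and the x axis of mat_a, either way round below 0.21 rad) or (horizontal distance between flat_carton and mat_b below 0.015 m and angle between the x axis of flat_carton and the x axis of mat_b, either way round below 0.21 rad) or (horizontal distance between flat_carton and mat_c below 0.015 m and angle between the x axis of flat_carton and the x axis of mat_c, either way round below 0.21 rad) or (horizontal distance between flat_carton and mat_d below 0.015 m and angle between the x axis of flat_carton and the x axis of mat_d, either way round below 0.21 rad)) and horizontal distance between flat_carton and bell between 0.42 and 0.54 m and height (world z) of flat_carton between 0.012 and 0.02 m); the robot touches nothing.
It fails at once if the coffee cup is shifted by more than 30 mm or tipped (distance of cup from where it was at the start of the episode above 0.03 m or angle between cup's own z axis and vertical above 0.4 rad).
It also fails if it takes over 99 s, if anything falls off the work surface, if the arm or the gripper's body presses on something with over 40 N, if the wrist force passes 120 N, or if a joint passes its speed limit or range.

## Working session

There is one attempt and no reset: what is moved stays moved. The work goes in short steps, Python scripts to look and compute and a tool call to move; the robot and the scene stay as the last step left them, time stands still between calls to the robot, and variables do not carry over. Pictures are saved under pics/ and viewed, about 12 in all and at most 16, crops included, and the job is handed in when it is done.

Besides the shell and the picture viewer there is one more tool, called after "Request:" in YAML: its name, and indented under it one key for each argument. arm_command: Moves the arm, as the interface text tells. Its arguments: {"type":"object","properties":{"motion":{"type":"array"},"gripper":{"type":"number"},"force":{"type":"number"}},"required":["motion"]}

```bash
mkdir -p pics; ls; python3 - <<'E'
from station import manip
import cv2,numpy as np
s=manip.read_state(); print(s)
for n in ("scene","top"):
    f=manip.grab_frame(n); cv2.imwrite(f"pics/{n}0.png",f["pixels"])
    print(n,{k:(np.round(v,4).tolist() if k!="pixels" else 0) for k,v in f.items()})
    np.save(n+".npy",f,allow_pickle=True)
f=manip.grab_frame("wrist"); print(np.round(f["tool_from_camera"],4),f["fx"],f["cx"],f["cy"])
E
```

```text
pics
{'clock': 0.0, 'q': array([-1.36549172e+00,  5.28467730e-01,  1.43384642e+00, -1.01986493e-05,
        1.18137102e+00, -1.78486997e-01]), 'joint_velocities': array([-0.00080261,  0.0001715 ,  0.00062952,  0.00045868, -0.00208749,
        0.00038553]), 'effort': array([-1.54329937e-03, -4.40043175e+01, -1.76593924e+01,  6.32314011e-02,
        5.82140533e-02, -1.76581066e-04]), 'eef_pos': array([ 0.23391228, -0.57882687,  0.22158843]), 'orientation': array([ 0.13484759, -0.1348741 ,  0.6948665 , -0.69338709]), 'wrist_force': array([-0.62711508, -0.35234866,  0.54179038]), 'ft_torque': array([ 0.02378379, -0.02786158,  0.083035  ]), 'width': 0.08672579587719617}
scene {'pixels': 0, 'fx': 587.8608, 'fy': 587.8608, 'cx': 325.1664, 'cy': 227.5722, 'D': [-0.1595, 0.0, 0.0, 0.0, 0.0], 'extrinsics': [[0.0742, 0.997, -0.022, -0.0598], [0.6716, -0.0662, -0.7379, -0.3216], [-0.7372, 0.04, -0.6745, 1.7025], [0.0, 0.0, 0.0, 1.0]]}
top {'pixels': 0, 'fx': 440.7853, 'fy': 440.7853, 'cx': 325.0865, 'cy': 238.2982, 'D': [0.0195, 0.0, 0.0, 0.0, 0.0], 'extrinsics': [[-0.0262, -0.9994, -0.0217, 0.0482], [-0.9903, 0.029, -0.1361, 0.5523], [0.1366, 0.0179, -0.9905, 0.779], [0.0, 0.0, 0.0, 1.0]]}
[[-1.000e-04  9.622e-01  2.724e-01 -7.520e-02]
 [-4.000e-04 -2.724e-01  9.622e-01 -1.612e-01]
 [ 1.000e+00  0.000e+00  4.000e-04 -8.000e-04]
 [ 0.000e+00  0.000e+00  0.000e+00  1.000e+00]] 426.3892522386593 315.33125198635986 234.82540417793243
```

View pics/top0.png

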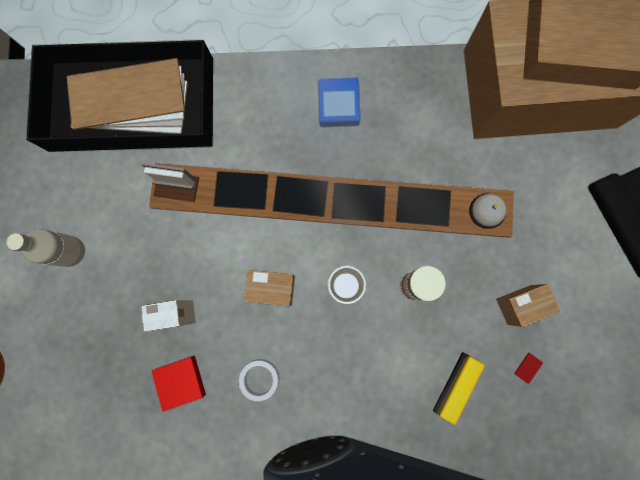

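View pics/scene0.png

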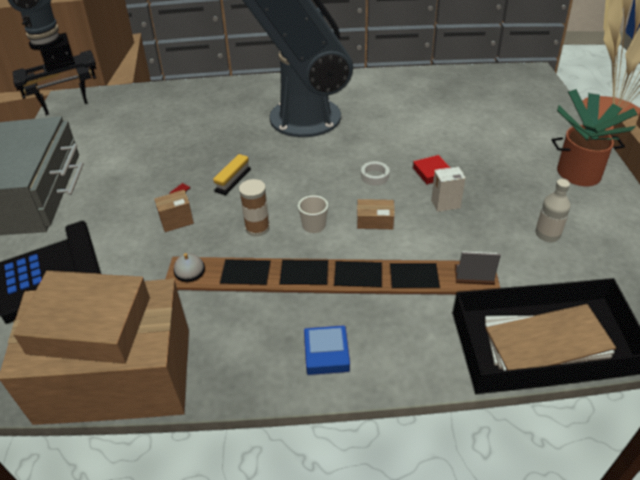

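The top view shows the bell at right (489,210), with mats at (423,207), (358,202), (301,196) and (241,190). The tube is at (425,284), slim carton at (165,315), flat or mid cartons at (269,288) and (528,305), and the cup at (347,285). I'll enlarge the parcels next and measure the mats in code.

```bash
cat > h.py <<'E'
import numpy as np,cv2
def cam(n): return np.load(n+".npy",allow_pickle=True).item()
def ray(f,px,z):
    """pixel(s) -> world xy on plane z (fixed camera)"""
    K=np.array([[f["fx"],0,f["cx"]],[0,f["fy"],f["cy"]],[0,0,1]])
    u=cv2.undistortPoints(np.float64(px).reshape(-1,1,2),K,np.float64(f["D"]))[:,0]
    E=np.array(f["extrinsics"]); R,t=E[:3,:3],E[:3,3]; c=-R.T@t
    d=np.c_[u,np.ones(len(u))]@R
    return (c+d*((z-c[2])/d[:,2])[:,None])[:,:2]
E
python3 - <<'E'
from h import *
f=cam("top");im=f["pixels"]
def crop(x,y,w,h,s): return cv2.resize(im[y:y+h,x:x+w],None,fx=s,fy=s,interpolation=cv2.INTER_CUBIC)
a=np.vstack([crop(135,262,180,70,4.4),crop(395,260,180,70,4.2)[:, :] if 0 else crop(395,262,180,70,4.4)])
for i in range(0,180,20):
    cv2.putText(a,str(135+i),(int(i*4.4),10),0,.35,(0,255,255)); cv2.line(a,(int(i*4.4),0),(int(i*4.4),4),(0,255,255))
    cv2.putText(a,str(395+i),(int(i*4.4),320),0,.35,(0,255,255))
for r in range(2):
  for j in range(0,70,10): cv2.putText(a,str(262+j),(765,r*308+int(j*4.4)+4),0,.35,(0,255,255))
cv2.imwrite("pics/crop1.png",a[:600]);print(a.shape)
m=(im.max(2)<45).astype(np.uint8); m[:150]=0;m[250:]=0
n,l,st,_=cv2.connectedComponentsWithStats(m)
for k in range(1,n):
    if 800<st[k,4]<4000:
        c=max(cv2.findContours((l==k).astype(np.uint8),0,1)[0],key=cv2.contourArea)
        w=ray(f,c[:,0],.016)
        print(st[k,:4],cv2.minAreaRect(np.float32(w*1000)))
print("bell",ray(f,[[489,210]],.04))
print("cup",ray(f,[[347,285]],.06))
E
```

```text
(616, 792, 3)
[589 167  51  83] ((601.6454467773438, -511.34234619140625), (91.47240447998047, 159.8180389404297), 83.27893829345703)
[214 172  53  37] ((656.447509765625, 194.90980529785156), (97.69842529296875, 67.99491119384766), 84.64065551757812)
[273 177  51  39] ((641.141845703125, 80.0659408569336), (97.21863555908203, 67.67591857910156), 81.8996353149414)
[397 189  53  36] ((614.1702270507812, -155.63711547851562), (97.34127807617188, 66.7691421508789), 83.64627838134766)
bell [[ 0.59706324 -0.2711064 ]]
cup [[ 0.46559252 -0.00421343]]
```

View pics/crop1.png

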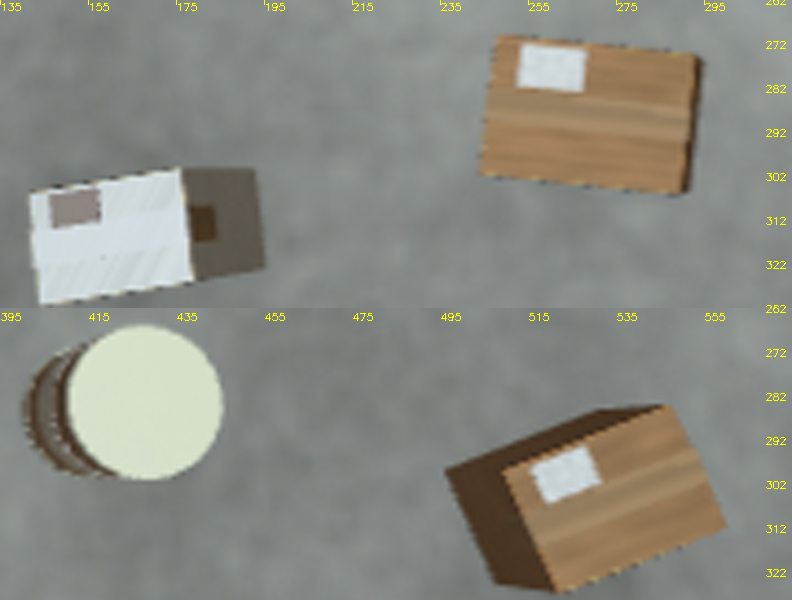

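```bash
cat >> h.py <<'E'
def yaw_of(p): # direction of the long side
    (c,s,a)=cv2.minAreaRect(np.float32(p*1000)); return c,s,a
E
python3 - <<'E'
from h import *
f=cam("top")
def P(l,ox,oy): return np.array(l)/4.4+[ox,oy]
S={"slim":(P([(30,192),(181,168),(193,281),(40,303)],135,262),.092),
"flat":(P([(497,37),(697,55),(685,193),(482,175)],135,262),.042),
"mid":(P([(502,159),(668,98),(726,216),(558,284)],395,262),.066),
"tube":(P([(67,94),(145,17),(223,94),(145,172)],395,262),.12)}
for k,(p,z) in S.items():
    w=ray(f,p-.5+.11,z)
    e=np.diff(np.r_[w,w[:1]],axis=0); L=np.linalg.norm(e,axis=1)*1000
    print(k,w.mean(0).round(4),"edges",L.round(1),"dir deg",np.degrees(np.arctan2(e[:,1],e[:,0])).round(1))
    if k=="tube":print((w[0]-w[2]),(w[1]-w[3]))
im=f["pixels"]
m=(im.max(2)<75).astype(np.uint8)[150:250]
n,l,st,_=cv2.connectedComponentsWithStats(m)
for k in range(1,n):
    if 800<st[k,4]<4000:
        c=max(cv2.findContours((l==k).astype(np.uint8),0,1)[0],key=cv2.contourArea)
        print(st[k,:4],cv2.minAreaRect(np.float32(ray(f,c[:,0]+[0,150],.016)*1000)))
E
```

```text
slim [0.4224 0.316 ] edges [58.9 43.5 59.1 42.6] dir deg [ -82.6 -172.6   96.5    7.1]
flat [0.4652 0.1378] edges [83.9 56.8 84.3 57.1] dir deg [-96.7 174.1  83.5  -6.3]
mid [ 0.4235 -0.3257] edges [70.2 49.7 71.3 51.8] dir deg [ -71.5 -159.   110.2   19.7]
tube [ 0.4636 -0.134 ] edges [41.3 39.9 41.2 40. ] dir deg [ -47.6 -137.3  132.5   42.7]
[0.00150182 0.05751196] [ 0.05720393 -0.00335639]
[588  17  52  83] ((601.6700439453125, -510.42236328125), (93.31564331054688, 159.97531127929688), 83.28450775146484)
[214  22  54  37] ((656.20166015625, 194.8980712890625), (99.57536315917969, 69.6452407836914), 84.53172302246094)
[273  26  54  40] ((640.7235717773438, 79.53955078125), (98.87683868408203, 69.94495391845703), 82.01547241210938)
[332  33  53  39] ((625.5555419921875, -32.48332595825195), (98.77447509765625, 69.27628326416016), 83.93324279785156)
[396  36  55  40] ((613.8665771484375, -155.7421417236328), (99.25566101074219, 69.67545318603516), 82.89785766601562)
```

Parcel sizes match the given ones within about 2 mm, the mat spacing fits, and the mats' long axis is at about 83°. Next is a small planner for tool-axis shifts.

```bash
cat >> h.py <<'E'
def plan(*wps):
    """wps: (x,y,z,jawdeg or None); prints turn about y, then shifts tx,ty,tz (cm) in the turned tool axes"""
    from station import manip
    from scipy.spatial.transform import Rotation as Ro
    s=manip.read_state(); q=s["orientation"]; R=Ro.from_quat([*q[1:],q[0]]).as_matrix()
    p=s["eef_pos"]; print("t",round(s["clock"],2),"tcp",p.round(4),"y",R[:,1].round(3),"w",round(s["width"],4),"F",s["wrist_force"].round(1),"q6",s["q"][5].round(2))
    for x,y,z,j in wps:
        a=np.arctan2(R[1,2],R[0,2])
        d=0 if j is None else (np.radians(j)-a+np.pi/2)%np.pi-np.pi/2   # world yaw
        print("jaw",np.degrees(a).round(1),end=" ")
        R=Ro.from_rotvec([0,0,d]).as_matrix()@R
        t=np.array([x,y,z]); print("turn_y",round(-d,3),"shift cm",(R.T@(t-p)*100).round(2)); p=t
E
python3 -c "
from h import *
plan((.4636,-.134,.2,-6.8),(.4636,-.134,.075,None))"
```

```text
t 0.15 tcp [ 0.2339 -0.579   0.2218] y [-0.     0.002 -1.   ] w 0.0871 F [-0.4 -0.3  0.9] q6 -0.18
jaw -68.0 turn_y -1.068 shift cm [-46.9    2.16  17.54]
jaw -6.8 turn_y 0 shift cm [ 0.   12.5   0.02]
```

Request:
arm_command:
  motion:
    - [0, 0.2, 0, 0, -0.107, 0]
    - [0, 0.2, 0, 0, -0.107, 0]
    - [0, 0.2, 0, 0, -0.107, 0]
    - [0, 0.2, 0, 0, -0.107, 0]
    - [0, 0.2, 0, 0, -0.107, 0]
  gripper: 100
  force: 25

```text
clock: 0.65
eef_pos: [0.234, -0.5792, 0.212]
orientation: [0.315, -0.315, 0.633, -0.633]
wrist_force: [0.0, -0.4, -0.5]
width: 0.0866
```

Request:
arm_command:
  motion:
    - [0, 0.2, 0, 0, -0.107, 0]
    - [0, 0.2, 0, 0, -0.107, 0]
    - [0, 0.2, 0, 0, -0.107, 0]
    - [0, 0.2, 0, 0, -0.107, 0]
    - [0, 0.2, 0, 0, -0.107, 0]

```text
clock: 1.15
eef_pos: [0.234, -0.5792, 0.202]
orientation: [0.471, -0.471, 0.528, -0.527]
wrist_force: [0.6, 0.8, 0.6]
width: 0.0873
```

Request:
arm_command:
  motion:
    - [-3.1, 0, 1.2, 0, 0, 0]
    - [-3.1, 0, 1.2, 0, 0, 0]
    - [-3.1, 0, 1.2, 0, 0, 0]
    - [-3.1, 0, 1.2, 0, 0, 0]
    - [-3.1, 0, 1.2, 0, 0, 0]

```text
clock: 1.65
eef_pos: [0.3121, -0.4312, 0.2023]
orientation: [0.47, -0.47, 0.529, -0.528]
wrist_force: [0.1, -0.0, 0.8]
width: 0.087
```

Request:
arm_command:
  motion:
    - [-3.1, 0, 1.2, 0, 0, 0]
    - [-3.1, 0, 1.2, 0, 0, 0]
    - [-3.1, 0, 1.2, 0, 0, 0]
    - [-3.1, 0, 1.2, 0, 0, 0]
    - [-3.1, 0, 1.2, 0, 0, 0]

```text
clock: 2.15
eef_pos: [0.3898, -0.2843, 0.2024]
orientation: [0.47, -0.47, 0.529, -0.528]
wrist_force: [0.3, -1.0, -0.6]
width: 0.087
```

Request:
arm_command:
  motion:
    - [-3.1, 0, 1.2, 0, 0, 0]
    - [-3.1, 0, 1.2, 0, 0, 0]
    - [-3.1, 0, 1.2, 0, 0, 0]
    - [-3.1, 0, 1.0, 0, 0, 0]
    - [-2.0, 0, 0.5, 0, 0, 0]

```text
clock: 2.65
eef_pos: [0.4574, -0.1465, 0.2024]
orientation: [0.47, -0.47, 0.528, -0.528]
wrist_force: [0.9, -0.1, -0.7]
width: 0.0871
```

```bash
python3 - <<'E'
from h import *
from station import manip
plan((.4636,-.134,.075,-6.8))
f=manip.grab_frame("wrist");cv2.imwrite("pics/w1.png",f["pixels"])
E
```

```text
t 2.65 tcp [ 0.4574 -0.1465  0.2024] y [-0.     0.001 -1.   ] w 0.0871 F [ 0.9 -0.1 -0.7] q6 -0.43
jaw -6.6 turn_y 0.003 shift cm [-1.31 12.74  0.47]
```

View pics/w1.png

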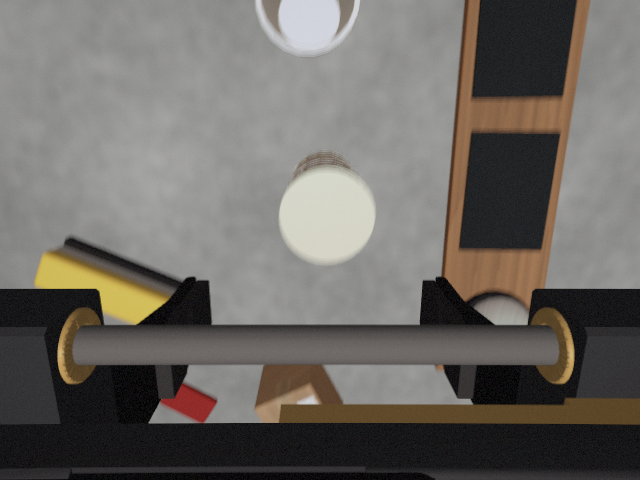

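The wrist view shows the tube cap centred at (327,216), with mat 1's corners at (473,131), (559,134), (543,249) and (460,247). I'll cross-check those against the top camera.

```bash
cat >> h.py <<'E'
def wray(f,s,px,z):
    from scipy.spatial.transform import Rotation as Ro
    q=s["orientation"]; T=np.eye(4); T[:3,:3]=Ro.from_quat([*q[1:],q[0]]).as_matrix(); T[:3,3]=s["eef_pos"]
    g=dict(f); g["extrinsics"]=np.linalg.inv(T@np.array(f["tool_from_camera"])); return ray(g,px,z)
E
python3 - <<'E'
from h import *
from station import manip
s=manip.read_state();f=manip.grab_frame("wrist")
print(wray(f,s,[(327,216),(279,216),(375,216)],.12))
w=wray(f,s,[(473,131),(559,134),(543,249),(460,247)],.016);print(w,w.mean(0))
E
```

```text
[[ 0.4665601  -0.1269495 ]
 [ 0.43858769 -0.12373741]
 [ 0.49452226 -0.13016492]]
[[ 0.58868525 -0.09606464]
 [ 0.65578644 -0.10632494]
 [ 0.64620336 -0.20111505]
 [ 0.57637624 -0.1913297 ]] [ 0.61676282 -0.14870858]
```

```bash
python3 - <<'E'
from h import *
from station import manip
s=manip.read_state();f=manip.grab_frame("wrist");plan((.4636,-.134,.075,-6.8))
im=f["pixels"];g=(im.min(2)>170).astype(np.uint8);n,l,st,c=cv2.connectedComponentsWithStats(g)
for k in range(1,n):
    if st[k,4]>3000: print(st[k],c[k],wray(f,s,[c[k]],.12))
b=im.max(2)<60;b[:,:440]=0;b[:100]=0;b[270:]=0
n,l,st,c=cv2.connectedComponentsWithStats(b.astype(np.uint8))
for k in range(1,n):
    if st[k,4]>5000: print(st[k],c[k],wray(f,s,[c[k]],.016))
E
```

```text
t 2.8 tcp [ 0.4569 -0.1476  0.2024] y [-0.001 -0.    -1.   ] w 0.0871 F [-0.5 -0.3 -0.3] q6 -0.43
jaw -6.5 turn_y 0.005 shift cm [-1.43 12.74  0.51]
[ 256    0  105   59 3712] [308.59617457  26.60290948] [[ 0.46714728 -0.02730606]]
[ 279  174   96   93 7014] [326.67251212 220.18748218] [[ 0.46556478 -0.13139559]]
[  459   135   101   119 10061] [507.12165789 193.67120565] [[ 0.61515544 -0.15154941]]
```

The wrist and top cameras agree within 2–4 mm, and the offset is shared by parcel and mat, so it cancels. I'll add about (1,2) mm to the top-camera coordinates and go for the tube.

Request:
arm_command:
  motion:
    - [-0.8, 1, 0.3, 0, 0.003, 0]
    - [-0.8, 1.5, 0.3, 0, 0, 0]
    - [0, 2.2, 0, 0, 0, 0]
    - [0, 2.2, 0, 0, 0, 0]
    - [0, 2.2, 0, 0, 0, 0]

```text
clock: 3.3
eef_pos: [0.4645, -0.1341, 0.1102]
orientation: [0.469, -0.469, 0.53, -0.53]
wrist_force: [-0.3, 0.1, 0.3]
width: 0.087
```

Request:
arm_command:
  motion:
    - [0, 2.0, 0, 0, 0, 0]
    - [0, 1.2, 0, 0, 0, 0]
    - [0, 0.4, 0, 0, 0, 0]
    - [0, 0, 0, 0, 0, 0]
    - [0, 0, 0, 0, 0, 0]

```text
clock: 3.8
eef_pos: [0.4649, -0.1339, 0.0757]
orientation: [-0.469, 0.469, -0.529, 0.529]
wrist_force: [0.2, 0.1, 0.7]
width: 0.0868
```

Request:
arm_command:
  motion:
    - [0, 0, 0, 0, 0, 0]
    - [0, 0, 0, 0, 0, 0]
    - [0, 0, 0, 0, 0, 0]
    - [0, 0, 0, 0, 0, 0]
    - [0, 0, 0, 0, 0, 0]
  gripper: 0
  force: 25

```text
clock: 4.3
eef_pos: [0.4649, -0.1334, 0.0757]
orientation: [-0.469, 0.469, -0.529, 0.529]
wrist_force: [-0.5, 0.4, -0.9]
width: 0.0558
```

Request:
arm_command:
  motion:
    - [0, 0, 0, 0, 0, 0]
    - [0, 0, 0, 0, 0, 0]
    - [0, -0.5, 0, 0, 0, 0]
    - [0, -1, 0, 0, 0, 0]
    - [0, -2, 0, 0, 0, 0]

```text
clock: 4.8
eef_pos: [0.4635, -0.1328, 0.1102]
orientation: [0.469, -0.47, 0.53, -0.528]
wrist_force: [0.8, -0.9, -1.4]
width: 0.0554
```

```bash
python3 - <<'E'
from h import *
plan((.615,-.154,.16,-6.8),(.615,-.154,.093,None))
E
```

```text
t 4.8 tcp [ 0.4635 -0.1328  0.1102] y [-0.003  0.002 -1.   ] w 0.0554 F [ 0.8 -0.9 -1.4] q6 -0.39
jaw -6.9 turn_y -0.001 shift cm [ 0.31 -5.03 15.27]
jaw -6.8 turn_y 0 shift cm [0.01 6.7  0.02]
```

Request:
arm_command:
  motion:
    - [0, -2, 1, 0, 0, 0]
    - [0, -2, 2.5, 0, 0, 0]
    - [0.1, -1, 3, 0, 0, 0]
    - [0.1, 0, 3, 0, 0, 0]
    - [0.1, 0, 3, 0, 0, 0]

```text
clock: 5.3
eef_pos: [0.5894, -0.1514, 0.1618]
orientation: [-0.469, 0.469, -0.529, 0.529]
wrist_force: [0.2, 0.3, -1.3]
width: 0.0556
```

Request:
arm_command:
  motion:
    - [0, 0, 2, 0, 0, 0]
    - [0, 0, 0.8, 0, 0, 0]
    - [0, 2, 0, 0, 0, 0]
    - [0, 2, 0, 0, 0, 0]
    - [0, 1.3, 0, 0, 0, 0]

```text
clock: 5.8
eef_pos: [0.6143, -0.1539, 0.1062]
orientation: [0.469, -0.47, 0.53, -0.528]
wrist_force: [0.6, -0.6, -1.9]
width: 0.0555
```

```bash
python3 - <<'E'
from h import *
from station import manip
f=manip.grab_frame("top");np.save("top1.npy",f,allow_pickle=True)
plan((.615,-.154,.093,-6.8))
cv2.imwrite("pics/t1.png",cv2.resize(f["pixels"][140:340,300:560],None,fx=3,fy=3))
E
```

```text
t 5.85 tcp [ 0.6133 -0.1536  0.1042] y [-0.006  0.003 -1.   ] w 0.0556 F [-0.5  0.3 -3.2] q6 -0.3
jaw -6.9 turn_y -0.001 shift cm [0.03 1.12 0.18]
```

View pics/t1.png

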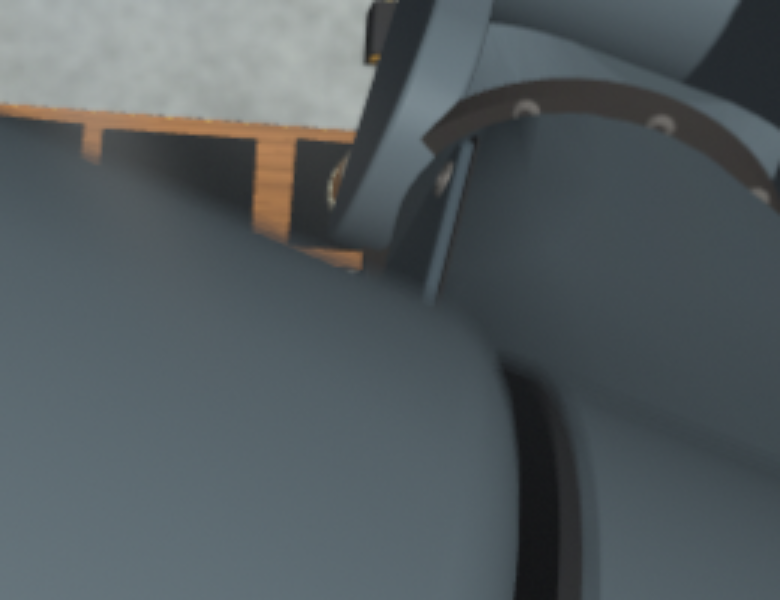

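The arm hides the tube here, but the measured pose is on target, so I'll lower and release. I'll check it in a later clear view.

Request:
arm_command:
  motion:
    - [0, 0.5, 0.1, 0, 0, 0]
    - [0, 0.4, 0, 0, 0, 0]
    - [0, 0.2, 0, 0, 0, 0]
    - [0, 0.1, 0, 0, 0, 0]
    - [0, 0, 0, 0, 0, 0]

```text
clock: 6.35
eef_pos: [0.6174, -0.1549, 0.0959]
orientation: [-0.469, 0.469, -0.529, 0.529]
wrist_force: [1.0, -0.2, -1.9]
width: 0.0556
```

Request:
arm_command:
  motion:
    - [0, 0, 0, 0, 0, 0]
    - [0, 0, 0, 0, 0, 0]
    - [0, 0, 0, 0, 0, 0]
    - [0, 0, 0, 0, 0, 0]
    - [0, -0.5, 0, 0, 0, 0]
  gripper: 100

```text
clock: 6.85
eef_pos: [0.6168, -0.1546, 0.1002]
orientation: [0.469, -0.469, 0.53, -0.529]
wrist_force: [0.2, 0.6, -0.1]
width: 0.0843
```

Request:
arm_command:
  motion:
    - [0, -1.5, 0, 0, 0, 0]
    - [0, -2.5, 0, 0, 0, 0]
    - [0, -2.5, 0, 0, 0, 0]
    - [0, -2.5, 0, 0, 0, 0]
    - [0, -2, 0, 0, 0, 0]

```text
clock: 7.35
eef_pos: [0.6179, -0.1551, 0.2137]
orientation: [-0.47, 0.469, -0.528, 0.53]
wrist_force: [-0.2, 0.3, 0.0]
width: 0.0869
```

```bash
python3 - <<'E'
from h import *
plan((.4245,-.324,.16,20),(.4245,-.324,.025,None))
E
```

```text
t 7.35 tcp [ 0.6179 -0.1551  0.2137] y [ 0.003 -0.001 -1.   ] w 0.0869 F [-0.2  0.3  0. ] q6 -0.3
jaw -6.9 turn_y -0.469 shift cm [  9.25   5.31 -23.97]
jaw 20.0 turn_y 0 shift cm [-1.00e-02  1.35e+01 -4.00e-02]
```

Request:
arm_command:
  motion:
    - [0, 0, 0, 0, -0.094, 0]
    - [0, 0, 0, 0, -0.094, 0]
    - [0, 0, 0, 0, -0.094, 0]
    - [0, 0, 0, 0, -0.094, 0]
    - [0, 0, 0, 0, -0.093, 0]

```text
clock: 7.85
eef_pos: [0.6175, -0.1549, 0.2121]
orientation: [0.58, -0.58, 0.404, -0.405]
wrist_force: [-0.6, 0.3, 0.5]
width: 0.0873
```

Request:
arm_command:
  motion:
    - [1, 0, -2, 0, 0, 0]
    - [1, 0, -2.8, 0, 0, 0]
    - [1, 0.5, -2.8, 0, 0, 0]
    - [1, 0.5, -2.8, 0, 0, 0]
    - [1, 0.5, -2.8, 0, 0, 0]

```text
clock: 8.35
eef_pos: [0.5098, -0.2477, 0.1969]
orientation: [-0.579, 0.579, -0.405, 0.406]
wrist_force: [-0.0, 0.3, 0.7]
width: 0.0866
```

Request:
arm_command:
  motion:
    - [1, 0.8, -2.8, 0, 0, 0]
    - [1, 1, -2.8, 0, 0, 0]
    - [1, 1, -2.7, 0, 0, 0]
    - [1, 1, -1.7, 0, 0, 0]
    - [0.2, 0, -0.8, 0, 0, 0]

```text
clock: 8.85
eef_pos: [0.422, -0.3246, 0.1578]
orientation: [-0.579, 0.579, -0.406, 0.406]
wrist_force: [0.4, 0.6, 0.0]
width: 0.087
```

```bash
python3 - <<'E'
from h import *
from station import manip
plan((.4245,-.324,.025,20))
f=manip.grab_frame("top");np.save("top1.npy",f,allow_pickle=True)
w=manip.grab_frame("wrist")["pixels"]
cv2.imwrite("pics/t2.png",np.hstack([cv2.resize(f["pixels"][150:310,200:520],None,fx=1.25,fy=1.25),cv2.resize(w[:320],(400,200))]))
E
```

```text
t 8.85 tcp [ 0.422  -0.3246  0.1578] y [-0. -0. -1.] w 0.087 F [0.4 0.6 0. ] q6 -1.21
jaw 19.9 turn_y -0.002 shift cm [ 0.03 13.28  0.26]
```

View pics/t2.png

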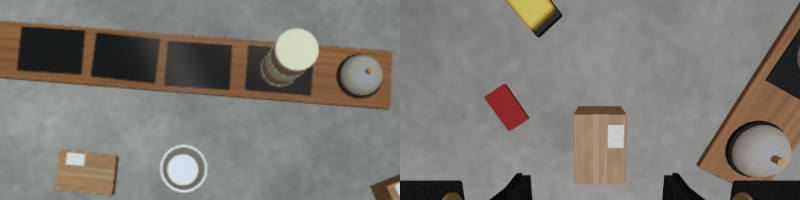

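The top view shows the tube standing on mat 1, and in the wrist view the mid carton is square between the fingers. I'll measure the tube's cap while descending on the mid carton.

```bash
python3 - <<'E'
from h import *
f=cam("top1");g=(f["pixels"].min(2)>165).astype(np.uint8);g[:,:380]=0;g[:150]=0;g[230:,:]=0
n,l,st,c=cv2.connectedComponentsWithStats(g)
for k in range(1,n):
    if st[k,4]>300: print(st[k],ray(f,[c[k]],.136))
E
```

```text
[421 173  34  33 885] [[ 0.61630746 -0.15527637]]
```

Request:
arm_command:
  motion:
    - [0, 2, 0.2, 0, 0, 0]
    - [0, 2.8, 0, 0, 0, 0]
    - [0, 2.8, 0, 0, 0, 0]
    - [0, 2.5, 0, 0, 0, 0]
    - [0, 1.8, 0, 0, 0, 0]

```text
clock: 9.45
eef_pos: [0.4262, -0.3218, 0.0381]
orientation: [0.58, -0.579, 0.405, -0.405]
wrist_force: [-0.4, -0.3, -0.3]
width: 0.087
```

Request:
arm_command:
  motion:
    - [0, 1, 0, 0, 0, 0]
    - [0, 0.5, 0, 0, 0, 0]
    - [0, 0, 0, 0, 0, 0]
    - [0, 0, 0, 0, 0, 0]
    - [0, 0, 0, 0, 0, 0]

```text
clock: 9.95
eef_pos: [0.4256, -0.3231, 0.0245]
orientation: [-0.579, 0.579, -0.405, 0.406]
wrist_force: [0.6, -1.3, 0.0]
width: 0.0868
```

Request:
arm_command:
  motion:
    - [0, 0, 0, 0, 0, 0]
    - [0, 0, 0, 0, 0, 0]
    - [0, 0, 0, 0, 0, 0]
    - [0, 0, 0, 0, 0, 0]
    - [0, 0, 0, 0, 0, 0]
  gripper: 0

```text
clock: 10.45
eef_pos: [0.425, -0.3227, 0.0236]
orientation: [-0.579, 0.579, -0.406, 0.406]
wrist_force: [-0.7, -0.2, 1.1]
width: 0.055
```

Request:
arm_command:
  motion:
    - [0, 0, 0, 0, 0, 0]
    - [0, 0, 0, 0, 0, 0]
    - [0, -1, 0, 0, 0, 0]
    - [0, -2.5, 0, 0, 0, 0]
    - [0, -3, 0, 0, 0, 0]

```text
clock: 10.95
eef_pos: [0.4243, -0.3215, 0.0884]
orientation: [0.58, -0.579, 0.407, -0.404]
wrist_force: [-0.1, -0.5, -2.0]
width: 0.0519
```

```bash
python3 - <<'E'
from h import *
plan((.642,.0815,.12,-6.8),(.642,.0815,.042,None))
E
```

```text
t 10.95 tcp [ 0.4243 -0.3215  0.0884] y [-0.002  0.003 -1.   ] w 0.0519 F [-0.1 -0.5 -2. ] q6 -1.21
jaw 20.0 turn_y 0.467 shift cm [-42.61  -3.02  16.85]
jaw -6.8 turn_y 0 shift cm [0.03 7.8  0.01]
```

Tube within 3 mm of mat 1's centre. The mid carton is gripped at width 52 mm, as it should be.

Request:
arm_command:
  motion:
    - [0, -0.8, 0, 0, 0.093, 0]
    - [0, -0.8, 0, 0, 0.094, 0]
    - [0, -0.8, 0, 0, 0.094, 0]
    - [0, -0.8, 0, 0, 0.093, 0]
    - [0, -0.8, 0, 0, 0.093, 0]

```text
clock: 11.45
eef_pos: [0.4248, -0.3221, 0.1291]
orientation: [0.469, -0.469, 0.53, -0.529]
wrist_force: [-0.0, -0.0, -2.4]
width: 0.0519
```

Request:
arm_command:
  motion:
    - [-2.5, 0, 1, 0, 0, 0]
    - [-3.5, 0, 1.4, 0, 0, 0]
    - [-3.5, 0, 1.4, 0, 0, 0]
    - [-3.5, 0, 1.4, 0, 0, 0]
    - [-3.5, 0, 1.4, 0, 0, 0]

```text
clock: 11.95
eef_pos: [0.5102, -0.1649, 0.1288]
orientation: [0.47, -0.47, 0.529, -0.528]
wrist_force: [-0.1, -0.2, -2.1]
width: 0.0519
```

Request:
arm_command:
  motion:
    - [-3.5, 0, 1.4, 0, 0, 0]
    - [-3.5, 0, 1.4, 0, 0, 0]
    - [-3.5, 0, 1.4, 0, 0, 0]
    - [-3.5, 0, 1.4, 0, 0, 0]
    - [-3.5, 0, 1.4, 0, 0, 0]

```text
clock: 12.45
eef_pos: [0.6001, 0.0008, 0.1286]
orientation: [0.47, -0.47, 0.529, -0.528]
wrist_force: [0.5, -0.9, -3.1]
width: 0.0523
```

Request:
arm_command:
  motion:
    - [-3.5, 0, 1.4, 0, 0, 0]
    - [-3, 0, 1.2, 0, 0, 0]
    - [-1.6, 0.5, 0.6, 0, 0, 0]
    - [0, 1.5, 0, 0, 0, 0]
    - [0, 2, 0, 0, 0, 0]

```text
clock: 12.95
eef_pos: [0.641, 0.0751, 0.0879]
orientation: [-0.47, 0.47, -0.528, 0.529]
wrist_force: [-0.7, -0.6, -3.4]
width: 0.0518
```

```bash
python3 - <<'E'
from h import *
plan((.642,.0815,.041,-6.8))
E
```

```text
t 12.95 tcp [0.641  0.0751 0.0879] y [-0.    -0.001 -1.   ] w 0.0518 F [-0.7 -0.6 -3.4] q6 0.06
jaw -6.7 turn_y 0.002 shift cm [-0.65  4.69  0.03]
```

Request:
arm_command:
  motion:
    - [-0.3, 1, 0, 0, 0, 0]
    - [-0.3, 1, 0, 0, 0, 0]
    - [0, 1, 0, 0, 0, 0]
    - [0, 0.8, 0, 0, 0, 0]
    - [0, 0, 0, 0, 0, 0]

```text
clock: 13.45
eef_pos: [0.6413, 0.0813, 0.0493]
orientation: [0.469, -0.47, 0.529, -0.528]
wrist_force: [-0.6, -0.5, -2.7]
width: 0.0517
```

Request:
arm_command:
  motion:
    - [0, 0.2, 0, 0, 0, 0]
    - [0, 0, 0, 0, 0, 0]
    - [0, 0, 0, 0, 0, 0]
    - [0, 0, 0, 0, 0, 0]
    - [0, 0, 0, 0, 0, 0]

```text
clock: 13.95
eef_pos: [0.6424, 0.0816, 0.0489]
orientation: [-0.47, 0.47, -0.528, 0.529]
wrist_force: [0.8, 0.3, -2.9]
width: 0.052
```

```bash
python3 - <<'E'
from h import *
plan((.642,.0815,.041,-6.8))
E
```

```text
t 13.95 tcp [0.6424 0.0816 0.0489] y [ 0.001 -0.    -1.   ] w 0.052 F [ 0.8  0.3 -2.9] q6 0.07
jaw -6.8 turn_y 0.001 shift cm [ 0.02  0.79 -0.04]
```

Placing at TCP z ≈ 0.041, then release and retreat.

Request:
arm_command:
  motion:
    - [0, 0.4, 0, 0, 0, 0]
    - [0, 0.3, 0, 0, 0, 0]
    - [0, 0.1, 0, 0, 0, 0]
    - [0, 0, 0, 0, 0, 0]
    - [0, 0, 0, 0, 0, 0]

```text
clock: 14.45
eef_pos: [0.6421, 0.0816, 0.0404]
orientation: [0.47, -0.47, 0.529, -0.529]
wrist_force: [0.7, 1.2, -2.6]
width: 0.0517
```

Request:
arm_command:
  motion:
    - [0, 0, 0, 0, 0, 0]
    - [0, 0, 0, 0, 0, 0]
    - [0, 0, 0, 0, 0, 0]
    - [0, 0, 0, 0, 0, 0]
    - [0, -0.5, 0, 0, 0, 0]
  gripper: 100

```text
clock: 14.95
eef_pos: [0.6417, 0.0816, 0.0453]
orientation: [0.469, -0.47, 0.529, -0.528]
wrist_force: [0.1, -0.9, 0.1]
width: 0.0828
```

Request:
arm_command:
  motion:
    - [0, -2, 0, 0, 0, 0]
    - [0, -3, 0, 0, 0, 0]
    - [0, -3, 0, 0, 0, 0]
    - [0, -3, 0, 0, 0, 0]
    - [0, -3, 0, 0, 0, 0]

```text
clock: 15.45
eef_pos: [0.642, 0.0816, 0.1872]
orientation: [-0.47, 0.47, -0.529, 0.529]
wrist_force: [0.4, -0.7, 0.0]
width: 0.087
```

```bash
python3 - <<'E'
from h import *
plan((.4235,.318,.19,7),(.4235,.318,.045,None))
E
```

```text
t 15.45 tcp [0.642  0.0816 0.1872] y [ 0. -0. -1.] w 0.087 F [ 0.4 -0.7  0. ] q6 0.07
jaw -6.8 turn_y -0.24 shift cm [-26.12  -0.28 -18.81]
jaw 7.0 turn_y 0 shift cm [ 0.  14.5 -0. ]
```

Request:
arm_command:
  motion:
    - [0, 0, 0, 0, -0.08, 0]
    - [0, 0, 0, 0, -0.08, 0]
    - [0, 0, 0, 0, -0.08, 0]
    - [-2, 0, -1.4, 0, 0, 0]
    - [-3, 0, -2.2, 0, 0, 0]

```text
clock: 15.95
eef_pos: [0.6016, 0.1259, 0.186]
orientation: [0.529, -0.528, 0.469, -0.47]
wrist_force: [-0.2, 0.8, 0.5]
width: 0.0871
```

Request:
arm_command:
  motion:
    - [-3, 0, -2.2, 0, 0, 0]
    - [-3, 0, -2.2, 0, 0, 0]
    - [-3, 0, -2.2, 0, 0, 0]
    - [-3, 0, -2.2, 0, 0, 0]
    - [-3, 0, -2.2, 0, 0, 0]

```text
clock: 16.45
eef_pos: [0.4719, 0.2633, 0.1861]
orientation: [0.53, -0.529, 0.469, -0.469]
wrist_force: [1.2, 0.1, -0.6]
width: 0.0871
```

Request:
arm_command:
  motion:
    - [-3, 0, -2.2, 0, 0, 0]
    - [-2.4, 0, -1.6, 0, 0, 0]
    - [-0.7, 0, -0.4, 0, 0, 0]
    - [0, 0, 0, 0, 0, 0]
    - [0, 0, 0, 0, 0, 0]

```text
clock: 16.95
eef_pos: [0.4248, 0.3174, 0.1859]
orientation: [0.53, -0.529, 0.468, -0.469]
wrist_force: [-0.3, 0.6, -0.1]
width: 0.087
```

```bash
python3 - <<'E'
from h import *
from station import manip
plan((.4235,.318,.045,7))
w=manip.grab_frame("wrist")["pixels"]
f=manip.grab_frame("top");np.save("top2.npy",f,allow_pickle=True)
cv2.imwrite("pics/t3.png",np.hstack([cv2.resize(f["pixels"][150:310,250:520],None,fx=1.6,fy=1.6),cv2.resize(w[:],(341,256))]))
E
```

```text
t 16.95 tcp [0.4248 0.3174 0.1859] y [ 0.001 -0.    -1.   ] w 0.087 F [-0.3  0.6 -0.1] q6 0.31
jaw 7.0 turn_y -0.0 shift cm [-0.08 14.09 -0.15]
```

View pics/t3.png

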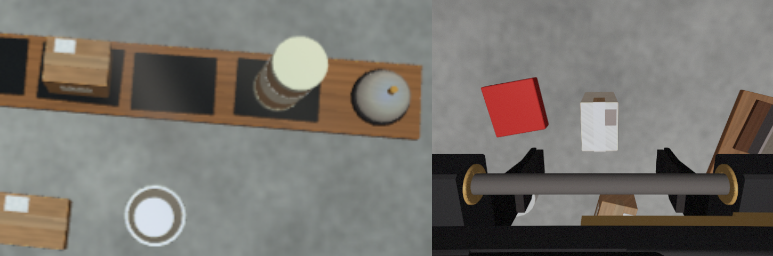

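The mid carton stands on mat 3 and the slim carton is centred and square between the fingers. Descending.

Request:
arm_command:
  motion:
    - [-0.1, 2, -0.1, 0, 0, 0]
    - [0, 2.8, 0, 0, 0, 0]
    - [0, 2.8, 0, 0, 0, 0]
    - [0, 2.8, 0, 0, 0, 0]
    - [0, 2.2, 0, 0, 0, 0]

```text
clock: 17.55
eef_pos: [0.4235, 0.3175, 0.058]
orientation: [-0.529, 0.529, -0.469, 0.469]
wrist_force: [-0.1, 0.7, 0.5]
width: 0.0872
```

Request:
arm_command:
  motion:
    - [0, 1, 0, 0, 0, 0]
    - [0, 0.4, 0, 0, 0, 0]
    - [0, 0, 0, 0, 0, 0]
    - [0, 0, 0, 0, 0, 0]
    - [0, 0, 0, 0, 0, 0]

```text
clock: 18.05
eef_pos: [0.4235, 0.319, 0.0466]
orientation: [0.53, -0.529, 0.468, -0.469]
wrist_force: [-0.5, 0.3, -0.4]
width: 0.0873
```

Request:
arm_command:
  motion:
    - [0, 0, 0, 0, 0, 0]
    - [0, 0, 0, 0, 0, 0]
    - [0, 0, 0, 0, 0, 0]
    - [0, 0, 0, 0, 0, 0]
    - [0, 0, 0, 0, 0, 0]
  gripper: 0

```text
clock: 18.55
eef_pos: [0.4227, 0.3187, 0.0456]
orientation: [0.53, -0.53, 0.469, -0.469]
wrist_force: [-0.2, 0.5, -0.1]
width: 0.0548
```

Request:
arm_command:
  motion:
    - [0, 0, 0, 0, 0, 0]
    - [0, 0, 0, 0, 0, 0]
    - [0, -1, 0, 0, 0, 0]
    - [0, -2.5, 0, 0, 0, 0]
    - [0, -3, 0, 0, 0, 0]

```text
clock: 19.05
eef_pos: [0.4215, 0.3181, 0.1106]
orientation: [-0.528, 0.531, -0.469, 0.468]
wrist_force: [0.0, 0.6, -1.3]
width: 0.0437
```

```bash
python3 - <<'E'
from h import *
plan((.6265,-.0305,.14,-6.8),(.6265,-.0305,.062,None))
E
```

```text
t 19.05 tcp [0.4215 0.3181 0.1106] y [-0.003 -0.002 -1.   ] w 0.0437 F [ 0.   0.6 -1.3] q6 0.31
jaw 7.0 turn_y 0.241 shift cm [32.19 -3.   24.48]
jaw -6.8 turn_y 0 shift cm [-0.01  7.8   0.03]
```

Request:
arm_command:
  motion:
    - [0, -1.5, 0, 0, 0.08, 0]
    - [0, -2, 0, 0, 0.08, 0]
    - [0, -2, 0, 0, 0.081, 0]
    - [1.5, 0, 1.1, 0, 0, 0]
    - [2.5, 0, 1.9, 0, 0, 0]

```text
clock: 19.55
eef_pos: [0.447, 0.2761, 0.1669]
orientation: [0.471, -0.47, 0.528, -0.528]
wrist_force: [0.5, 0.8, -2.3]
width: 0.0436
```

Request:
arm_command:
  motion:
    - [2.7, 0, 2, 0, 0, 0]
    - [2.7, 0, 2, 0, 0, 0]
    - [2.7, 0, 2.1, 0, 0, 0]
    - [2.7, 0, 2.1, 0, 0, 0]
    - [2.7, 0, 2.1, 0, 0, 0]

```text
clock: 20.05
eef_pos: [0.534, 0.1279, 0.1659]
orientation: [0.469, -0.47, 0.529, -0.529]
wrist_force: [0.1, -0.1, -2.5]
width: 0.0439
```

Request:
arm_command:
  motion:
    - [2.7, 0, 2.1, 0, 0, 0]
    - [2.7, 0, 2.1, 0, 0, 0]
    - [2.7, 0, 2.1, 0, 0, 0]
    - [2.7, 0, 2.1, 0, 0, 0]
    - [2.2, 0, 1.6, 0, 0, 0]

```text
clock: 20.55
eef_pos: [0.6184, -0.0136, 0.1659]
orientation: [-0.469, 0.469, -0.529, 0.529]
wrist_force: [-1.0, 0.1, -1.6]
width: 0.044
```

Request:
arm_command:
  motion:
    - [1.2, 0.5, 0.8, 0, 0, 0]
    - [0.5, 1, 0.3, 0, 0, 0]
    - [0, 2, 0, 0, 0, 0]
    - [0, 2, 0, 0, 0, 0]
    - [0, 1, 0, 0, 0, 0]

```text
clock: 21.05
eef_pos: [0.6239, -0.0283, 0.098]
orientation: [0.468, -0.471, 0.53, -0.527]
wrist_force: [0.0, 0.4, -1.6]
width: 0.0438
```

```bash
python3 - <<'E'
from h import *
plan((.6265,-.0305,.0625,-6.8))
E
```

```text
t 21.05 tcp [ 0.6239 -0.0283  0.098 ] y [-0.006  0.002 -1.   ] w 0.0438 F [ 0.   0.4 -1.6] q6 -0.11
jaw -6.8 turn_y 0.001 shift cm [0.19 3.54 0.31]
```

Request:
arm_command:
  motion:
    - [0.2, 1, 0.1, 0, 0, 0]
    - [0, 1, 0, 0, 0, 0]
    - [0, 0.6, 0, 0, 0, 0]
    - [0, 0, 0, 0, 0, 0]
    - [0, 0, 0, 0, 0, 0]

```text
clock: 21.55
eef_pos: [0.6278, -0.0321, 0.0748]
orientation: [-0.47, 0.469, -0.529, 0.529]
wrist_force: [0.7, 0.0, -1.9]
width: 0.0437
```

```bash
python3 - <<'E'
from h import *
plan((.6265,-.0305,.0625,-6.8))
E
```

```text
t 21.55 tcp [ 0.6278 -0.0321  0.0748] y [ 0.001 -0.    -1.   ] w 0.0437 F [ 0.7  0.  -1.9] q6 -0.11
jaw -6.8 turn_y -0.0 shift cm [-0.15  1.23 -0.15]
```

Request:
arm_command:
  motion:
    - [-0.1, 0.5, -0.1, 0, 0, 0]
    - [0, 0.4, 0, 0, 0, 0]
    - [0, 0.2, 0, 0, 0, 0]
    - [0, 0.1, 0, 0, 0, 0]
    - [0, 0, 0, 0, 0, 0]

```text
clock: 22.05
eef_pos: [0.6265, -0.031, 0.0623]
orientation: [0.469, -0.469, 0.529, -0.529]
wrist_force: [-0.1, -0.7, -1.2]
width: 0.0443
```

Request:
arm_command:
  motion:
    - [0, 0, 0, 0, 0, 0]
    - [0, 0, 0, 0, 0, 0]
    - [0, 0, 0, 0, 0, 0]
    - [0, 0, 0, 0, 0, 0]
    - [0, -0.5, 0, 0, 0, 0]
  gripper: 100

```text
clock: 22.55
eef_pos: [0.6261, -0.0309, 0.0673]
orientation: [0.469, -0.47, 0.529, -0.528]
wrist_force: [-0.4, -0.2, -0.3]
width: 0.0756
```

Request:
arm_command:
  motion:
    - [0, -1.5, 0, 0, 0, 0]
    - [0, -2.5, 0, 0, 0, 0]
    - [0, -3, 0, 0, 0, 0]
    - [0, -3, 0, 0, 0, 0]
    - [0, -3, 0, 0, 0, 0]

```text
clock: 23.05
eef_pos: [0.6267, -0.031, 0.2002]
orientation: [-0.47, 0.469, -0.528, 0.529]
wrist_force: [1.0, -0.0, -0.8]
width: 0.087
```

```bash
python3 - <<'E'
from h import *
plan((.466,.140,.15,-6.3),(.466,.140,.01,None))
E
```

```text
t 23.05 tcp [ 0.6267 -0.031   0.2002] y [ 0.001 -0.    -1.   ] w 0.087 F [ 1.  -0.  -0.8] q6 -0.11
jaw -6.8 turn_y -0.009 shift cm [-15.24   4.99 -17.86]
jaw -6.3 turn_y 0 shift cm [-0.   14.   -0.02]
```

Request:
arm_command:
  motion:
    - [-1.5, 0, -1.7, 0, -0.009, 0]
    - [-2.2, 0, -2.6, 0, 0, 0]
    - [-2.2, 0, -2.6, 0, 0, 0]
    - [-2.2, 0, -2.6, 0, 0, 0]
    - [-2.2, 0, -2.6, 0, 0, 0]

```text
clock: 23.55
eef_pos: [0.5171, 0.0856, 0.199]
orientation: [-0.472, 0.471, -0.526, 0.527]
wrist_force: [-0.8, 0.3, 0.1]
width: 0.0871
```

Request:
arm_command:
  motion:
    - [-2.2, 1, -2.6, 0, 0, 0]
    - [-1.7, 1.5, -2.1, 0, 0, 0]
    - [-1, 1.5, -1.1, 0, 0, 0]
    - [0, 1, 0, 0, 0, 0]
    - [0, 0, 0, 0, 0, 0]

```text
clock: 24.05
eef_pos: [0.4657, 0.1398, 0.1474]
orientation: [-0.472, 0.472, -0.527, 0.527]
wrist_force: [-0.7, 0.2, 0.1]
width: 0.087
```

```bash
python3 - <<'E'
from h import *
from station import manip
plan((.466,.140,.01,-6.3))
w=manip.grab_frame("wrist")["pixels"]
f=manip.grab_frame("top");np.save("top2.npy",f,allow_pickle=True)
cv2.imwrite("pics/t4.png",np.hstack([cv2.resize(f["pixels"][150:310,200:520],None,fx=1.35,fy=1.35),cv2.resize(w[:],(288,216))]))
E
```

```text
t 24.05 tcp [0.4657 0.1398 0.1474] y [-0. -0. -1.] w 0.087 F [-0.7  0.2  0.1] q6 0.17
jaw -6.3 turn_y 0.001 shift cm [-0.03 13.74  0.03]
```

View pics/t4.png

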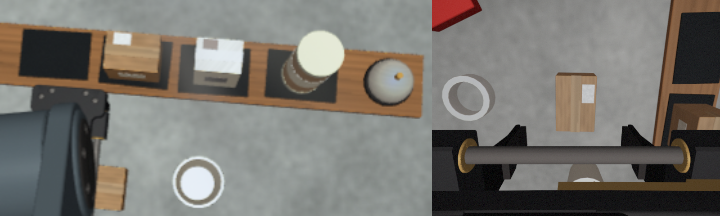

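Tube, slim and mid cartons stand on mats 1–3 and the cup is untouched. The flat carton is centred between the fingers, so I'll descend.

Request:
arm_command:
  motion:
    - [0, 2, 0, 0, 0, 0]
    - [0, 2.8, 0, 0, 0, 0]
    - [0, 2.8, 0, 0, 0, 0]
    - [0, 2.8, 0, 0, 0, 0]
    - [0, 1.8, 0, 0, 0, 0]

```text
clock: 24.65
eef_pos: [0.467, 0.139, 0.0245]
orientation: [-0.472, 0.471, -0.527, 0.527]
wrist_force: [-0.9, 0.2, -0.1]
width: 0.087
```

Request:
arm_command:
  motion:
    - [0, 0.8, 0, 0, 0, 0]
    - [0, 0.5, 0, 0, 0, 0]
    - [0, 0, 0, 0, 0, 0]
    - [0, 0, 0, 0, 0, 0]
    - [0, 0, 0, 0, 0, 0]

```text
clock: 25.15
eef_pos: [0.4663, 0.1399, 0.0134]
orientation: [-0.472, 0.471, -0.526, 0.527]
wrist_force: [0.0, 0.3, -0.9]
width: 0.087
```

Request:
arm_command:
  motion:
    - [0, 0, 0, 0, 0, 0]
    - [0, 0, 0, 0, 0, 0]
    - [0, 0, 0, 0, 0, 0]
    - [0, 0, 0, 0, 0, 0]
    - [0, 0, 0, 0, 0, 0]
  gripper: 0

```text
clock: 25.65
eef_pos: [0.466, 0.1399, 0.0126]
orientation: [-0.472, 0.472, -0.527, 0.527]
wrist_force: [0.9, 1.0, 1.2]
width: 0.0576
```

Request:
arm_command:
  motion:
    - [0, 0, 0, 0, 0, 0]
    - [0, 0, 0, 0, 0, 0]
    - [0, -1, 0, 0, 0, 0]
    - [0, -2.5, 0, 0, 0, 0]
    - [0, -3, 0, 0, 0, 0]

```text
clock: 26.15
eef_pos: [0.4638, 0.1397, 0.0775]
orientation: [0.47, -0.473, 0.528, -0.526]
wrist_force: [-0.0, 0.4, -2.0]
width: 0.0576
```

```bash
python3 - <<'E'
from h import *
plan((.657,.197,.12,-6.8),(.657,.197,.0275,None))
E
```

```text
t 26.15 tcp [0.4638 0.1397 0.0775] y [-0.005 -0.    -1.   ] w 0.0576 F [-0.   0.4 -2. ] q6 0.17
jaw -6.3 turn_y 0.008 shift cm [-7.98 -4.34 18.49]
jaw -6.8 turn_y 0 shift cm [-0.01  9.25  0.04]
```

Request:
arm_command:
  motion:
    - [-0.8, -2, 1.2, 0, 0.008, 0]
    - [-1.2, -2.3, 2.2, 0, 0, 0]
    - [-1.2, 0, 2.8, 0, 0, 0]
    - [-1.2, 0, 2.8, 0, 0, 0]
    - [-1.2, 0, 2.8, 0, 0, 0]

```text
clock: 26.65
eef_pos: [0.5892, 0.1819, 0.1211]
orientation: [0.469, -0.47, 0.529, -0.528]
wrist_force: [-0.6, -0.2, -1.9]
width: 0.0578
```

Request:
arm_command:
  motion:
    - [-1.2, 0, 2.8, 0, 0, 0]
    - [-0.8, 0, 2, 0, 0, 0]
    - [-0.4, 0.5, 1.5, 0, 0, 0]
    - [0, 2, 0, 0, 0, 0]
    - [0, 2, 0, 0, 0, 0]

```text
clock: 27.15
eef_pos: [0.6544, 0.1981, 0.0754]
orientation: [0.469, -0.47, 0.529, -0.529]
wrist_force: [-0.4, -0.7, -1.7]
width: 0.0577
```

Request:
arm_command:
  motion:
    - [0, 2, 0, 0, 0, 0]
    - [0, 1, 0, 0, 0, 0]
    - [0, 0, 0, 0, 0, 0]
    - [0, 0, 0, 0, 0, 0]
    - [0, 0, 0, 0, 0, 0]

```text
clock: 27.65
eef_pos: [0.6555, 0.1982, 0.0469]
orientation: [-0.47, 0.469, -0.528, 0.529]
wrist_force: [0.7, -0.3, -1.6]
width: 0.0574
```

```bash
python3 - <<'E'
from h import *
plan((.657,.197,.0295,-6.8))
E
```

```text
t 27.65 tcp [0.6555 0.1982 0.0469] y [ 0.002  0.    -1.   ] w 0.0574 F [ 0.7 -0.3 -1.6] q6 0.25
jaw -6.8 turn_y 0.001 shift cm [0.1  1.74 0.16]
```

Request:
arm_command:
  motion:
    - [0.1, 0.7, 0.1, 0, 0, 0]
    - [0, 0.6, 0, 0, 0, 0]
    - [0, 0.3, 0, 0, 0, 0]
    - [0, 0.1, 0, 0, 0, 0]
    - [0, 0, 0, 0, 0, 0]

```text
clock: 28.15
eef_pos: [0.6553, 0.1969, 0.0287]
orientation: [0.469, -0.47, 0.529, -0.529]
wrist_force: [-1.4, -1.0, -0.8]
width: 0.0577
```

Request:
arm_command:
  motion:
    - [0, 0, 0, 0, 0, 0]
    - [0, 0, 0, 0, 0, 0]
    - [0, 0, 0, 0, 0, 0]
    - [0, 0, 0, 0, 0, 0]
    - [0, 0, 0, 0, 0, 0]
  gripper: 100

```text
clock: 28.65
eef_pos: [0.6556, 0.197, 0.0286]
orientation: [-0.47, 0.47, -0.529, 0.529]
wrist_force: [0.3, 0.7, 0.8]
width: 0.085
```

Request:
arm_command:
  motion:
    - [0, -1, 0, 0, 0, 0]
    - [0, -3, 0, 0, 0, 0]
    - [0, -3.5, 0, 0, 0, 0]
    - [0, -3.5, 0, 0, 0, 0]
    - [0, -3, 0, 0, 0, 0]

```text
clock: 29.15
eef_pos: [0.656, 0.1971, 0.1715]
orientation: [-0.47, 0.469, -0.528, 0.529]
wrist_force: [-0.4, -0.5, -0.2]
width: 0.0871
```

Request:
arm_command:
  motion:
    - [-3, 0, -2, 0, 0, 0]
    - [-3, 0, -3, 0, 0, 0]
    - [-3, 0, -3, 0, 0, 0]
    - [-3, 0, -3, 0, 0, 0]
    - [-3, 0, -3, 0, 0, 0]

```text
clock: 29.65
eef_pos: [0.5332, 0.3636, 0.1696]
orientation: [-0.47, 0.469, -0.529, 0.529]
wrist_force: [0.4, -0.2, -0.2]
width: 0.087
```

Request:
arm_command:
  motion:
    - [-3, 0, -2, 0, 0, 0]
    - [-3, 0, -1, 0, 0, 0]
    - [-3, 0, 0, 0, 0, 0]
    - [-2, 0, 0, 0, 0, 0]
    - [0, 0, 0, 0, 0, 0]

```text
clock: 30.15
eef_pos: [0.5172, 0.4781, 0.1694]
orientation: [0.472, -0.469, 0.528, -0.528]
wrist_force: [-0.1, -0.4, -0.3]
width: 0.087
```

```bash
python3 - <<'E'
from h import *
from station import manip
plan((.657,.197,.15,-6.8))
f=manip.grab_frame("top");np.save("top3.npy",f,allow_pickle=True)
a=cv2.resize(f["pixels"][155:305,205:525],None,fx=2.5,fy=2.5,interpolation=cv2.INTER_CUBIC)
cv2.imwrite("pics/t5.png",a)
E
```

```text
t 30.15 tcp [0.5172 0.4781 0.1694] y [ 0.002  0.002 -1.   ] w 0.087 F [-0.1 -0.4 -0.3] q6 0.7
jaw -6.6 turn_y 0.004 shift cm [26.26  1.91 17.21]
```

View pics/t5.png

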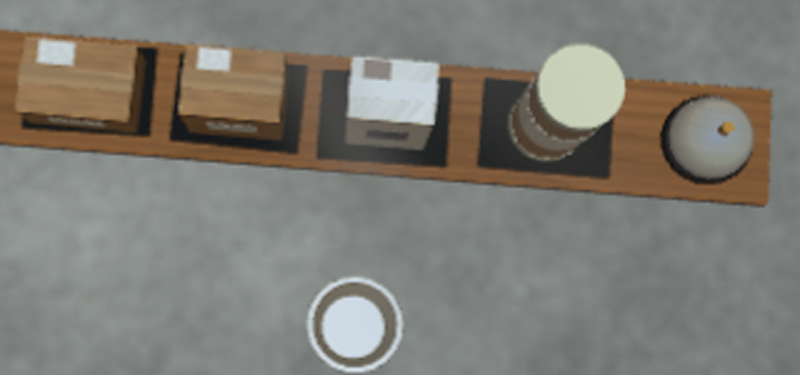

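All four parcels stand on their mats, with the cup clear. Cap and top corners in the crop: flat (26,37)-(131,103), mid (186,45)-(283,113), slim (351,57)-(434,124), and tube cap centre (581,86). I'll check these against the mats.

```bash
python3 - <<'E'
from h import *
f=cam("top3")
M={"flat":([(26,37),(139,45),(131,103),(17,95)],.058,(656.2,194.9)),"mid":([(186,45),(284,53),(283,113),(180,104)],.082,(640.8,79.6)),
"slim":([(351,57),(440,62),(434,124),(348,117)],.108,(625.5,-32.5)),"tube":([(581,86)],.136,(613.9,-155.7))}
for k,(p,z,m) in M.items():
    w=ray(f,np.array(p)/2.5+[205,155]-.3,z); d=w.mean(0)*1000-m
    print(k,"off mat mm",d.round(1),"dist",np.hypot(*d).round(1),"bell",np.hypot(*(w.mean(0)-[.597,-.271])).round(3),end=" ")
    if len(p)>1:
        e=[w[1]-w[0],w[2]-w[3]]; print("long dir",[float(np.degrees(np.arctan2(v[1],v[0])).round(1))%180 for v in e],end="")
    print()
print("cup",ray(f,[np.array([355,325])/2.5+[205,155]-.3],.06))
E
```

```text
flat off mat mm [ 3.  -0.5] dist 3.1 bell 0.47 long dir [84.0, 84.2]
mid off mat mm [ 1.9 -1.6] dist 2.5 bell 0.352 long dir [83.4, 83.1]
slim off mat mm [-1.  -1.3] dist 1.7 bell 0.239 long dir [84.8, 83.4]
tube off mat mm [2.3 0.6] dist 2.3 bell 0.117 
cup [[ 0.46613643 -0.00369881]]
```

```bash
python3 -c "
from station import manip
print(manip.sign_off())"
```

```text
the job is handed in; nothing more can be done
None
```

I set the tube, slim, mid and flat cartons on mats 1 to 4 counting from the bell, then moved the arm clear and handed the job in at about 30 s. The hand-in gave no verdict.

My last check, from the top camera:
- **Position:** each parcel's centre is 1.7–3.1 mm from its mat's centre, against the 15 mm allowed. They are 117, 239, 352 and 470 mm from the bell, all in the required bands.
- **Orientation:** the cartons' long sides lie within about 2° of the row's 83° direction, and all four parcels look upright in the picture.
- **Cup:** it has not moved, to within 1 mm.

**Disagreements and slips:**
- The wrist and top cameras differed by 2–4 mm. The difference was the same for parcels and mats, so it largely cancelled.
- My first wrist measurement was about 4 mm further off because the arm was still settling. I took it again before grasping.
- The tube was let go about 4 mm above its mat, and later pictures show it standing.

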